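Release the scale cartridge and catch it

ROBOT

A 7-joint arm with a two-finger parallel gripper is mounted at the origin on a cart in front of the work surface, level with it; the furniture and walls round the work are solid. World frame = base frame: x ahead of the robot, y to its left, z up, the work surface at z = 0. Lengths are in m, angles in rad, forces in N, time in s.
With the tool pointing down it reaches from about 0.4 to 0.875 m from the base axis. Payload 19.3 kg.
Tool frame: the origin (TCP) lies at the very end of the fingers, on their centre line; the grasp point (between the pads) lies 19 mm behind it; z points along the fingers, y is the line along which they close (so a half turn about z gives the same grasp; the last joint's range is limited). The gripper opens to 85 mm and grips with 20 to 120 N. Pads are 22 mm wide; open, the fingers measure 114 mm over their backs; the gripper's body (76 mm by 85 mm) begins 54 mm behind the grasp point. The pads swing forward as they close: fully open they stand 13 mm farther back than shut.
Start: joints at [-1.354, 0.521, -0.036, 1.599, 0.021, 1.021, -0.113], TCP at [0.177, 0.599, 0.231] pointing down, gripper open.
Joint ranges: [-2.91, 2.91], [-0.3, 2.13], [-1.5, 1.42], [0.17, 2.43], [-1.26, 4.41], [0.16, 1.93], [-2.52, 2.52]. Speed limits (rad/s): [1.89, 1.89, 2.39, 2.39, 3.01, 3.01, 3.01].

INTERFACE

Orientations are given as [roll, pitch, yaw] about the fixed x, y, z axes, in that order (R = Rz(yaw) Ry(pitch) Rx(roll)).
In Python, from workcell import bot gives the robot as it stands.
- The arm moves only by the shell command python3 -m crank 'ROWS' [FORCE]. ROWS is a JSON object of lists of equal length, an entry for each row: "travel": the shift along the world's x, y, z in cm, a list of three; "turn": the turn, a rotation vector about the world's x, y, z in degrees, a list of three; "gripper": the closure, from 0 (fully open) to 1 (shut). A call has exactly 5 rows; each row is the pose to reach, as a shift and turn from the pose commanded when the call began; what a row does not reach only later rows make up. A row lasts 1/10 s, in which the tool goes at most 50 mm and 8.59 degrees, less where a joint would pass 70% of its speed; a pose out of reach is approached as far as the arm can. A call with a gripper value outside its range is refused whole. The fingers move at their own pace and stop on an object; FORCE is the grip in N (left out, the last holds). Time passes only in rows, so rows that repeat a pose let the fingers close, or fill a call up. It gives the time, the measured TCP pose, the force, the opening and the grip force at its end, in the units of the state.
- bot.observe(): the state, without advancing time (a new reading comes with each control period).
- bot.grab_frame(name): name is "side" or "top" or "wrist"; returns a dict with "pixels" (420x560x3 uint8, red, green, blue), "fx", "fy", "cx", "cy" (pixels), "extrinsics" (4x4, takes a point from world to camera coordinates). Camera axes: x right, y down, z forward; pixel columns grow to the right and rows downward; lengths in m; the calibration is good to about 2 mm. A picture is of the moment at which its call begins. There is no depth.
- bot.job_done(): hands the job in; it is judged then, once.
The state is a dict: "clock": time; "qpos": joint angles; "qd": joint speeds; "joint_efforts": joint torques, N m; "position": TCP position; "tool_rot": TCP orientation; "force": force on the tool from outside, world axes, zero at the start; "moment": the same for the moment, N m; "grip_width": finger opening in m; "finger_force": force on a finger pad.
Only numpy, scipy, OpenCV 4.12 (cv2) and the standard library are available. Lean on these libraries where they do the work, as an engineer would, in place of code of your own. Each camera call takes 0.05 s, during which the arm holds its last target. There are 200 camera calls.

TASK

On the steam station, push the lock cover all the way to the right, off the release key. Then press the key right down with one fingertip and, as the spring pops the scale cartridge out past its catch, stop it with the other finger before it slides away down the drip ramp. Only touch: do not grip or lift the cartridge, and leave the other things on the worktop standing where they are. Finish while holding: the key still down and the popped-out cartridge resting against the finger on the ramp.

Things in the scene. Friction and masses are not known exactly. Their poses are not given: they have to be found in the camera images.
- station: Steam station, fixed: white box 200 mm deep, 220 wide, 107 high, bare grey deck; the iron, 247 mm high, stands left of it. Origin on the worktop under the middle of its front face; x points back into it, y left for one facing it, z up. In front (-x) lies the drip ramp, right of it (-y) a white shoulder 36 mm high (x -83 to 0, y -41 to -119) with key and lock cover.
- ramp_mid (a point): Point on the drip ramp's surface, on its middle line, level with the key's middle (station frame: x -50, y 0, z 21.5 mm). The ramp is grey, 82 mm wide, falls 14 degrees towards -x from 34 mm high at x 0 to 5 mm at x -116, where it ends open on the worktop. Two guide ribs 5 mm high lie 23 to 27 mm either side of the middle line.
- cartridge: Scale cartridge, loose, about 120 g, slippery: white block 70 mm long lying in the bay on the ramp's slope, only its front plate showing: 8 thick, 34 high, 44 wide, with ears to 68 wide from 10 mm up. Origin: middle of the plate's lower front edge, on the ramp; x points back up the slope, z square to it. At the start origin x -10 and the plate's upper front edge x -18, z 65 mm (station frame).
- cartridge_face (a point): Middle of the front of the cartridge's plate, 17 mm up from its lower edge. Once free, a spring pushes the cartridge out with 1.8 N (0.9 N after 45 mm, where it ends), then it slides on by its weight and is off the ramp within a second. It counts as popped past the catch when it is 10 mm out (origin x below -19 mm, station frame), and as got away at 78 mm (x below -85).
- lock_cover (a joint): Travel of the lock cover straight to the station's right (-y), m: 0 covers the key wholly, 0.040 is its stop, fully off the key. Slides with 1.2 N of friction and stays where it is left.
- cover_rib (a point): Middle of the left face of the thumb rib on the lock cover, moves with it. The cover is a white plate 62 mm (station x) by 32 mm (y), top 53 mm above the worktop; the rib is 48 mm long, 6 mm thick, top at 66 mm, along its left edge. At travel 0 this point is at x -50, y -42, z 61 mm (station frame); left of it is free air over the ramp. Push on it towards -y.
- release_key (a joint): Travel of the release key straight down, m: 0 up, 0.009 at its stop; springs back. 2.6 N starts it, about 4 N holds it at the stop, plus some 1 N of rubbing while its steel tooth leaves the cartridge. The tooth stands before the plate's right ear and lets it pass over from about 0.0065; hold the key to the stop.
- key_top (a point): Middle of the release key's upper face, moves with it: level grey ribbed pad 48 mm (station x) by 26 mm (y), 47 mm above the worktop when up, 38 mm when down; at x -50, y -57 mm in the station frame, so 57 mm to the right of ramp_mid. A fingertip as low as the pressed key stands 16 mm above ramp_mid, in the plate's path. Lock cover fully open: 8 mm or more free beside the pad.
- wax_pot: Round grey pot, 91 mm across, 44 mm high, left of the ramp. Bystander; origin at the middle of its underside.
- dropper: Brown glass dropper bottle, 34 mm across, 102 mm high, right of the station. Bystander; origin at the middle of its underside.
- soap_box: Red carton of soap, 47 x 64 x 44 mm high, right of the release key. Bystander; origin at the middle of its underside.
- spool: Spool of white thread standing on end, 28 mm across, 43 mm high, in front on the right. Bystander; origin at the middle of its underside.
- matchbox: Flat box of matches, 37 x 56 x 16 mm high, in front on the left. Bystander; origin at the middle of its underside.
- dryer_sheets: White carton, 111 x 68 x 68 mm high, far left. Bystander; origin at the middle of its underside.
- scoop: Blue dosing scoop, 60 mm cup 51 mm high with a 60 mm tab, far left. Bystander; origin at the middle of its underside.

How it is judged:
On the way, in this order (a step that is already met when the one before it is completed fails the run):
1. the lock cover is pushed fully aside (value of joint lock_cover above 0.036 m).
2. a finger presses the release key while the cartridge is still in its bay (value of joint release_key above 0.002 m and contact force between the fingers and release_key above 0.5 N and x of cartridge in the frame of station above -0.014 m).
3. the cartridge has popped out past the catch and is stopped by a finger, the key still down (x of cartridge in the frame of station between -0.08 and -0.019 m and contact force between the fingers and cartridge above 0.08 N and linear speed of cartridge below 0.02 m/s and value of joint release_key above 0.0065 m), for 0.2 s.
At the end, for the whole second after the job is handed in: The lock cover is at least 36 mm open. A finger holds the release key at least 6.5 mm down; the cartridge has come at least 10 mm out of its bay and at most 70 mm, lies on the ramp at rest (under 20 mm/s) and leans on a finger with at least 0.08 N (all of step 3 and value of joint lock_cover above 0.036 m and contact force between the fingers and release_key above 0.5 N and z of cartridge in the frame of station below 0.042 m); the arm keeps its last pose, push and grip.
It fails at once if the cartridge gets away down the ramp (x of cartridge in the frame of station below -0.085 m).
It fails at once if the cartridge is lifted off its slideway (z of cartridge in the frame of station above 0.042 m).
It fails at once if the cartridge is gripped or rammed (over 20 N) (contact force between the fingers and cartridge above 20 N).
It fails at once if a bystander is moved by more than 30 mm (distance of any of wax_pot, dropper, soap_box, spool, matchbox, dryer_sheets, scoop from where it was at the start of the episode above 0.03 m).
It also fails if it takes over 35 s, if anything falls off the work surface, if the arm or the gripper's body presses on something with over 40 N, if the wrist force passes 120 N, or if a joint passes its speed limit or range.

## Working session

There is one attempt and no reset: what is moved stays moved. The work goes in short steps, Python scripts to look and compute and a shell command to move; the robot and the scene stay as the last step left them, time stands still between calls to the robot, and variables do not carry over. Pictures are saved under pics/ and viewed, at most 10 in all, crops included, and the job is handed in when it is done.

```bash
ls; mkdir -p pics
python3 - <<'E'
from workcell import bot
import cv2,pickle
for n in ("top","side"):
    f=bot.grab_frame(n); cv2.imwrite(f"pics/{n}0.png",f["pixels"][:,:,::-1]); pickle.dump(f,open(f"{n}0.pkl","wb"))
    print(n,f["fx"],f["cx"],f["cy"],f["extrinsics"].round(3).tolist() if hasattr(f["extrinsics"],'round') else f["extrinsics"])
print(bot.observe())
E
```

```text
pics
top 411.41391384547666 277.16642278690915 207.4455201016941 [[0.02, -1.0, 0.002, 0.2], [-0.976, -0.02, -0.216, 0.552], [0.216, 0.002, -0.976, 1.096], [0.0, 0.0, 0.0, 1.0]]
side 477.69272751154523 277.0594943586841 210.50054727765772 [[0.926, -0.377, -0.015, -0.441], [-0.235, -0.546, -0.804, 0.276], [0.295, 0.748, -0.594, 1.055], [0.0, 0.0, 0.0, 1.0]]
{'clock': 0.1, 'qpos': array([-1.35415716,  0.52197306, -0.03636911,  1.59993227,  0.02121945,
        1.0210897 , -0.11278545]), 'qd': array([ 0.00098143, -0.0016273 ,  0.00026125, -0.00018586, -0.00046319,
       -0.00081092, -0.00179269]), 'joint_efforts': array([ 6.12417600e-03, -9.28498077e+01,  1.98547594e+00, -3.70527112e+01,
        1.83458102e-02,  5.46614770e-03, -6.15369430e-06]), 'position': array([0.17675685, 0.59917963, 0.23077791]), 'tool_rot': array([-3.14057807e+00,  6.59933798e-05,  2.85480307e+00]), 'force': array([-0.55936767,  0.35138403,  0.4438596 ]), 'moment': array([-0.02088453,  0.01783118, -0.00437997]), 'finger_force': 0.0, 'grip_width': 0.08549157565437791}
```

View pics/top0.png

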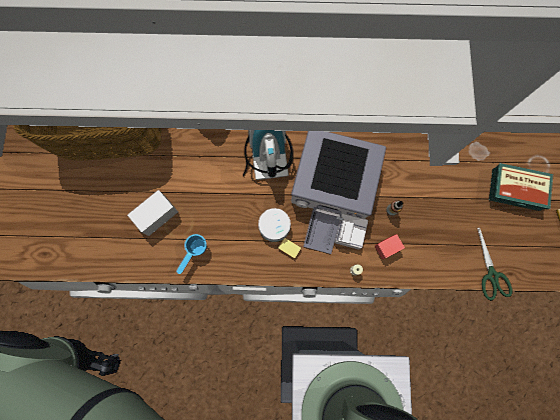

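View pics/side0.png

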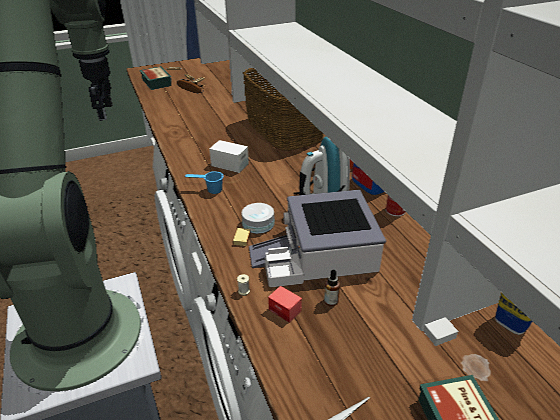

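The top view shows the station around (340,175), with the ramp at (322,232), the shoulder and cover at (352,232), and the soap box at (390,246). In the side view the shoulder is near (283,265). I'll enlarge both regions.

Run:
```python
import cv2,numpy as np
a=cv2.imread("pics/top0.png")[125:285,260:420]; b=cv2.imread("pics/side0.png")[180:330,225:405]
cv2.imwrite("pics/c0.png",cv2.resize(a,(600,600),interpolation=cv2.INTER_CUBIC))
cv2.imwrite("pics/c1.png",cv2.resize(b,(720,600),interpolation=cv2.INTER_CUBIC))
```

```text
(no output)
```

View pics/c0.png

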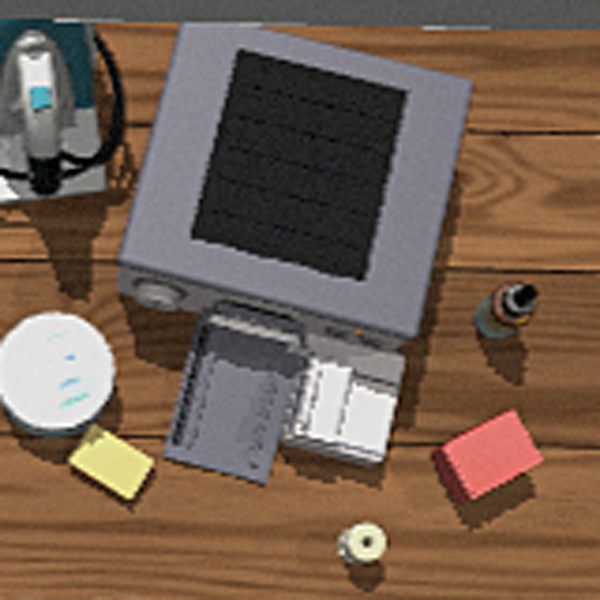

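View pics/c1.png

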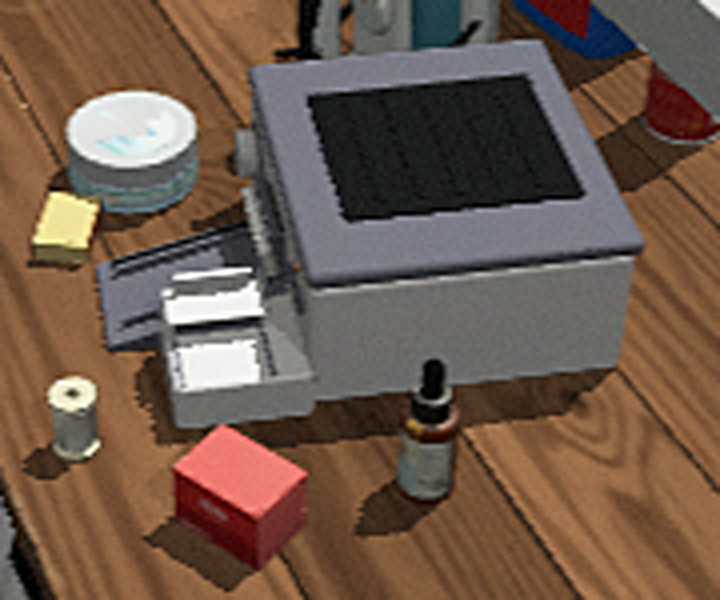

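The crops show the deck corners, the ramp's lower corners and the shoulder corners clearly. I'll fit the station's pose (x, y, yaw) from these known points in both views and check the residuals.

```bash
cat > h.py <<'E'
import numpy as np,pickle
def ray(f,u,v):
    E=np.array(f["extrinsics"]);R=E[:3,:3];c=-R.T@E[:3,3]
    d=R.T@np.array([(u-f["cx"])/f["fx"],(v-f["cy"])/f["fy"],1]);return c,d
def onz(f,u,v,z):
    c,d=ray(f,u,v);return c+d*(z-c[2])/d[2]
def proj(f,p):
    E=np.array(f["extrinsics"]);q=E[:3,:3]@p+E[:3,3];return np.array([f["fx"]*q[0]/q[2]+f["cx"],f["fy"]*q[1]/q[2]+f["cy"]])
E
python3 - <<'E'
from h import *
from scipy.optimize import least_squares
T=pickle.load(open("top0.pkl","rb"));S=pickle.load(open("side0.pkl","rb"))
t=lambda a,b:(T,260+a/3.75-.37,125+b/3.75-.37)
s=lambda a,b:(S,225+a/4-.37,180+b/4-.37)
obs=[(t(118,264),(0,110,107)),(t(415,338),(0,-110,107)),(t(473,82),(200,-110,107)),
(t(164,457),(-116,41,5)),(t(267,485),(-116,-41,5)),
(s(250,66),(0,110,107)),(s(305,284),(0,-110,107)),(s(643,246),(200,-110,107)),(s(544,41),(200,110,107)),
(s(172,428),(-83,-119,0)),(s(313,412),(0,-119,0)),(s(620,366),(200,-110,0)),(s(107,348),(-116,-41,5)),(s(96,265),(-116,41,5))]
for (f,u,v),p in obs: print(p,(onz(f,u,v,p[2]/1000)*1000).round(1))
def W(q,p):
    c,n=np.cos(q[2]),np.sin(q[2]);p=np.array(p)/1000;return np.array([q[0]+c*p[0]-n*p[1],q[1]+n*p[0]+c*p[1],p[2]])
def res(q):return np.concatenate([proj(f,W(q,p))-[u,v] for (f,u,v),p in obs])
r=least_squares(res,[.6,-.1,-.25],loss="soft_l1")
print(r.x,np.degrees(r.x[2]));print(res(r.x).reshape(-1,2).round(2).tolist())
for n,p in dict(rib=(-50,-42,61),key=(-50,-57,47),ramp=(-50,0,21.5)).items():print(n,W(r.x,p).round(4))
# bystanders
for n,(a,b),z in [("pot",(57,372),.044),("soapT",(487,457),.044),("spool",(366,542),.043),("match",(112,463),.016),("drop",(520,298),.102)]:
    P=onz(*t(a,b),z);c,n2=np.cos(r.x[2]),np.sin(r.x[2]);d=P[:2]-r.x[:2];print(n,P.round(3),"station",(np.array([c*d[0]+n2*d[1],-n2*d[0]+c*d[1]])*1000).round(0))
E
```

```text
(0, 110, 107) [572.9 173.9 107. ]
(0, -110, 107) [522.7 -39.5 107. ]
(200, -110, 107) [717.9 -88.1 107. ]
(-116, 41, 5) [446.3 133.1   5. ]
(-116, -41, 5) [426.4  54.    5. ]
(0, 110, 107) [576.1 169.8 107. ]
(0, -110, 107) [518.2 -46.9 107. ]
(200, -110, 107) [716.2 -94.5 107. ]
(200, 110, 107) [772.3 117.6 107. ]
(-83, -119, 0) [440.6 -25.5   0. ]
(0, -119, 0) [525.4 -46.7   0. ]
(200, -110, 0) [720.  -85.4  -0. ]
(-116, -41, 5) [426.4  51.8   5. ]
(-116, 41, 5) [446.9 131.    5. ]
[ 0.54972283  0.06550574 -0.2447751 ] -14.024580253411713
[[0.62, -1.24], [0.65, -0.1], [0.57, 0.28], [-0.08, -0.28], [0.05, -0.29], [-0.24, -0.49], [0.87, -2.02], [-0.79, -1.31], [-1.75, -1.01], [0.54, 1.23], [-1.13, 1.4], [-0.09, 1.42], [0.04, -0.59], [-0.21, -0.57]]
rib [0.491  0.0369 0.061 ]
key [0.4874 0.0223 0.047 ]
ramp [0.5012 0.0776 0.0215]
pot [0.504 0.217 0.044] station [-81. 136.]
soapT [ 0.446 -0.105  0.044] station [ -59. -190.]
spool [ 0.382 -0.014  0.043] station [-144. -117.]
match [0.44  0.173 0.016] station [-133.   78.]
drop [ 0.555 -0.117  0.102] station [  49. -176.]
```

```bash
python3 -m crank '{"travel":[[2.1,-3.4,0],[4.2,-6.8,0],[6.3,-10.2,0],[8.4,-13.6,0],[10.5,-17,0]],"turn":[[0,0,0.5],[0,0,1],[0,0,1.5],[0,0,2],[0,0,2.4]],"gripper":[0.5,0.5,0.5,0.5,0.5]}' 20
python3 -m crank '{"travel":[[2.1,-3.4,0],[4.2,-6.8,0],[6.3,-10.2,0],[8.4,-13.6,0],[10.5,-17,0]],"turn":[[0,0,0],[0,0,0],[0,0,0],[0,0,0],[0,0,0]],"gripper":[0.5,0.5,0.5,0.5,0.5]}'
python3 -m crank '{"travel":[[2.5,-4,0],[5,-8,0],[7.5,-12,-2],[10,-16,-5],[11.5,-17.8,-9]],"turn":[[0,0,0],[0,0,0],[0,0,0],[0,0,0],[0,0,0]],"gripper":[0.5,0.5,0.5,0.5,0.5]}'
python3 -m crank '{"travel":[[0,0,0],[0,0,0],[0,0,0],[0,0,0],[0,0,0]],"turn":[[0,0,0],[0,0,0],[0,0,0],[0,0,0],[0,0,0]],"gripper":[0.5,0.5,0.5,0.5,0.5]}'
python3 - <<'E'
from workcell import bot
import cv2,pickle,numpy as np
for n in ("wrist","side"):
    f=bot.grab_frame(n); pickle.dump(f,open(f"{n}1.pkl","wb"))
    if n=="side":A=cv2.resize(f["pixels"][120:320,200:400,::-1],(600,600),interpolation=cv2.INTER_CUBIC)
    cv2.imwrite(f"pics/{n}1.png",A if n=="side" else f["pixels"][:,:,::-1])
E
```

```text
clock: 0.6
position: [0.2824, 0.4279, 0.2311]
tool_rot: [-3.141, -0.0, 2.897]
force: [-0.0, 0.0, 0.1]
grip_width: 0.0428
finger_force: 0.0
clock: 1.1
position: [0.3873, 0.2579, 0.2313]
tool_rot: [-3.142, -0.0, 2.897]
force: [1.2, 0.0, 0.5]
grip_width: 0.0428
finger_force: 0.0
clock: 1.6
position: [0.5029, 0.0799, 0.1439]
tool_rot: [3.141, 0.003, 2.894]
force: [1.2, 1.6, -0.1]
grip_width: 0.0426
finger_force: 0.0
clock: 2.1
position: [0.5011, 0.0836, 0.1446]
tool_rot: [3.141, 0.001, 2.898]
force: [0.4, 0.9, 0.5]
grip_width: 0.0424
finger_force: 0.0
```

View pics/side1.png

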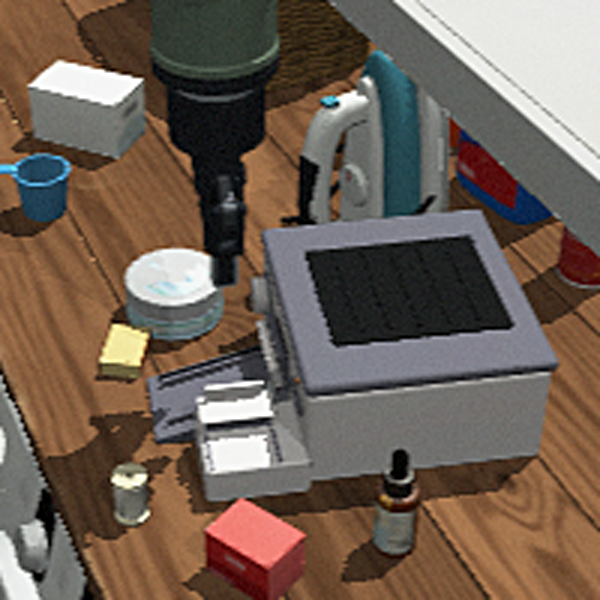

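View pics/wrist1.png

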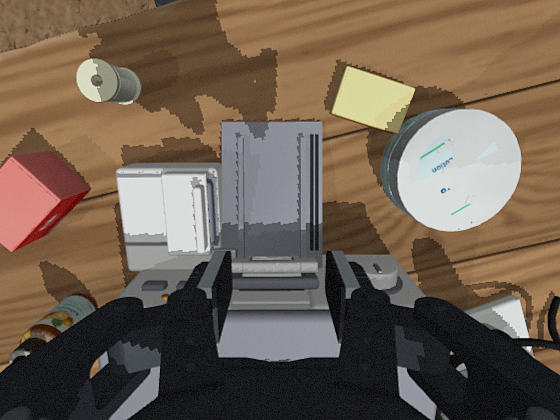

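The side view shows the near fingertip's lower end at crop (225,284). In the wrist view the tips are near (222,255) and (342,255), the ramp's lower corners near (221,122) and (325,122), and the rib's left edge near u≈213. Next: check the pose against the wrist view and estimate fingertip height.

Run:
```python
from h import *
from workcell import bot
w=pickle.load(open("wrist1.pkl","rb"));s=pickle.load(open("side1.pkl","rb"))
q=[.5497,.0655,-.2448]
def W(p):
    c,n=np.cos(q[2]),np.sin(q[2]);p=np.array(p)/1000;return np.array([q[0]+c*p[0]-n*p[1],q[1]+n*p[0]+c*p[1],p[2]])
for p in [(-116,41,5),(-116,-41,5),(-26,-42,66),(-74,-42,66),(-83,-119,36),(-83,-41,36)]:print(p,proj(w,W(p)).round(1))
P=bot.observe()["position"];c,n=np.cos(q[2]),np.sin(q[2]);d=P[:2]-q[:2]
print(P,"st",1000*(c*d[0]+n*d[1]),1000*(-n*d[0]+c*d[1]))
for dz in (0,.005,.01):
  for lat in (-.021,-.036,.021,.036):
    for fx in (-.011,.011):
      X=P+[c*fx-n*lat,n*fx+c*lat,dz]; print(dz,lat,fx,"side crop",((proj(s,X)-[200,120])*3).round(0),"wrist",proj(w,X).round(0))
```

```text
(-116, 41, 5) [320.4 122. ]
(-116, -41, 5) [219.6 121.9]
(-26, -42, 66) [209.5 254.1]
(-74, -42, 66) [205.7 187.5]
(-83, -119, 36) [110.6 167.7]
(-83, -41, 36) [214.7 167.8]
[0.50095881 0.08325604 0.14423017] st -51.59140139055518 5.4136313367116315
0 -0.021 -0.011 side crop [209. 283.] wrist [230. 246.]
0 -0.021 0.011 side crop [236. 281.] wrist [231. 290.]
0 -0.036 -0.011 side crop [211. 294.] wrist [197. 246.]
0 -0.036 0.011 side crop [238. 292.] wrist [200. 290.]
0 0.021 -0.011 side crop [202. 253.] wrist [322. 246.]
0 0.021 0.011 side crop [228. 251.] wrist [320. 290.]
0 0.036 -0.011 side crop [200. 243.] wrist [355. 246.]
0 0.036 0.011 side crop [226. 241.] wrist [352. 290.]
0.005 -0.021 -0.011 side crop [208. 278.] wrist [228. 251.]
0.005 -0.021 0.011 side crop [235. 276.] wrist [230. 295.]
0.005 -0.036 -0.011 side crop [211. 290.] wrist [194. 251.]
0.005 -0.036 0.011 side crop [238. 287.] wrist [197. 295.]
0.005 0.021 -0.011 side crop [202. 249.] wrist [323. 251.]
0.005 0.021 0.011 side crop [228. 246.] wrist [322. 295.]
0.005 0.036 -0.011 side crop [200. 238.] wrist [357. 251.]
0.005 0.036 0.011 side crop [226. 236.] wrist [354. 295.]
0.01 -0.021 -0.011 side crop [208. 273.] wrist [226. 255.]
0.01 -0.021 0.011 side crop [235. 271.] wrist [228. 301.]
0.01 -0.036 -0.011 side crop [211. 285.] wrist [191. 255.]
0.01 -0.036 0.011 side crop [238. 282.] wrist [194. 301.]
0.01 0.021 -0.011 side crop [202. 244.] wrist [325. 255.]
0.01 0.021 0.011 side crop [228. 241.] wrist [323. 301.]
0.01 0.036 -0.011 side crop [200. 233.] wrist [360. 255.]
0.01 0.036 0.011 side crop [226. 231.] wrist [357. 301.]
```

The projections agree with the images to about 1–2 mm sideways, and the fingertips sit roughly 6–8 mm above the TCP. Lowering beside the rib, then pushing.

```bash
python3 -m crank '{"travel":[[0,0,-2.5],[0,0,-5],[0,0,-7.5],[0,0,-9.3],[0,0,-9.3]],"turn":[[0,0,0],[0,0,0],[0,0,0],[0,0,0],[0,0,0]],"gripper":[0.5,0.5,0.5,0.5,0.5]}'
python3 -m crank '{"travel":[[-0.24,-0.97,0],[-0.36,-1.46,0],[-0.48,-1.94,0],[-0.6,-2.43,0],[-0.73,-2.91,0]],"turn":[[0,0,0],[0,0,0],[0,0,0],[0,0,0],[0,0,0]],"gripper":[0.5,0.5,0.5,0.5,0.5]}'
python3 -m crank '{"travel":[[-0.12,-0.49,0],[-0.24,-0.97,0],[-0.36,-1.46,0],[-0.48,-1.94,0],[-0.48,-1.94,0]],"turn":[[0,0,0],[0,0,0],[0,0,0],[0,0,0],[0,0,0]],"gripper":[0.5,0.5,0.5,0.5,0.5]}'
```

```text
clock: 2.7
position: [0.4998, 0.0827, 0.049]
tool_rot: [-3.14, -0.003, 2.897]
force: [-0.0, -0.4, 1.0]
grip_width: 0.0426
finger_force: 0.0
clock: 3.2
position: [0.4938, 0.0532, 0.0511]
tool_rot: [3.141, 0.001, 2.897]
force: [1.0, 1.2, 0.4]
grip_width: 0.0424
finger_force: 0.7
clock: 3.7
position: [0.4885, 0.0333, 0.0505]
tool_rot: [-3.141, -0.0, 2.896]
force: [0.5, -0.0, 0.6]
grip_width: 0.0427
finger_force: 0.0
```

```bash
python3 -m crank '{"travel":[[-0.05,-0.2,0],[-0.1,-0.4,0],[-0.1,-0.4,0],[-0.1,-0.4,0],[-0.1,-0.4,0]],"turn":[[0,0,0],[0,0,0],[0,0,0],[0,0,0],[0,0,0]],"gripper":[0.5,0.5,0.5,0.5,0.5]}'
python3 - <<'E'
from workcell import bot
import cv2,pickle,numpy as np
L=[]
for n in ("wrist","side"):
    f=bot.grab_frame(n); pickle.dump(f,open(f"{n}2.pkl","wb"))
    p=f["pixels"][:,:,::-1]
    L.append(cv2.resize(p[190:290,240:340],(400,400),interpolation=cv2.INTER_CUBIC) if n=="side" else cv2.resize(p[60:340,100:380],(400,400)))
cv2.imwrite("pics/both2.png",np.hstack(L))
E
```

```text
clock: 4.2
position: [0.4882, 0.0322, 0.0506]
tool_rot: [3.14, 0.0, 2.899]
force: [2.7, 13.1, -2.3]
grip_width: 0.0424
finger_force: 6.5
```

View pics/both2.png

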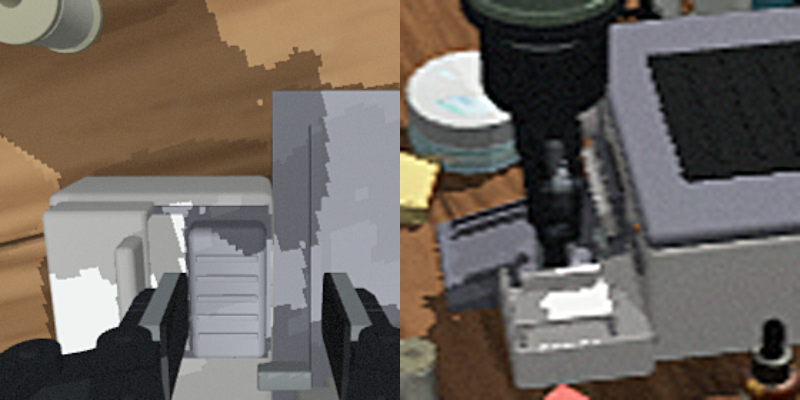

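The cover is at its stop: 13 N after about 1 mm of motion, and the ribbed key at (228,290) lies fully clear, with the right finger at (165,310). Now moving +18 mm so the right finger is over the key and the left one over the ramp's middle line.

```bash
python3 -m crank '{"travel":[[0.12,0.49,0],[0.24,0.97,0],[0.36,1.46,0],[0.51,2.04,0],[0.51,2.04,0]],"turn":[[0,0,0],[0,0,0],[0,0,0],[0,0,0],[0,0,0]],"gripper":[0.5,0.5,0.5,0.5,0.5]}'
python3 -m crank '{"travel":[[0,0,-0.2],[0,0,-0.4],[0,0,-0.6],[0,0,-0.8],[0,0,-0.8]],"turn":[[0,0,0],[0,0,0],[0,0,0],[0,0,0],[0,0,0]],"gripper":[0.5,0.5,0.5,0.5,0.5]}'
python3 - <<'E'
from workcell import bot
import cv2,pickle,numpy as np
L=[]
for n in ("wrist","side"):
    f=bot.grab_frame(n); pickle.dump(f,open(f"{n}3.pkl","wb"))
    p=f["pixels"][:,:,::-1]
    L.append(cv2.resize(p[190:290,240:340],(400,400),interpolation=cv2.INTER_CUBIC) if n=="side" else cv2.resize(p[60:340,100:380],(400,400)))
cv2.imwrite("pics/both3.png",np.hstack(L))
E
```

```text
clock: 4.8
position: [0.493, 0.0515, 0.0506]
tool_rot: [3.141, 0.0, 2.898]
force: [0.4, -0.4, -1.1]
grip_width: 0.043
finger_force: 0.0
clock: 5.3
position: [0.4928, 0.0503, 0.0423]
tool_rot: [-3.141, -0.0, 2.896]
force: [-0.9, -0.7, 1.3]
grip_width: 0.0426
finger_force: 0.8
```

View pics/both3.png

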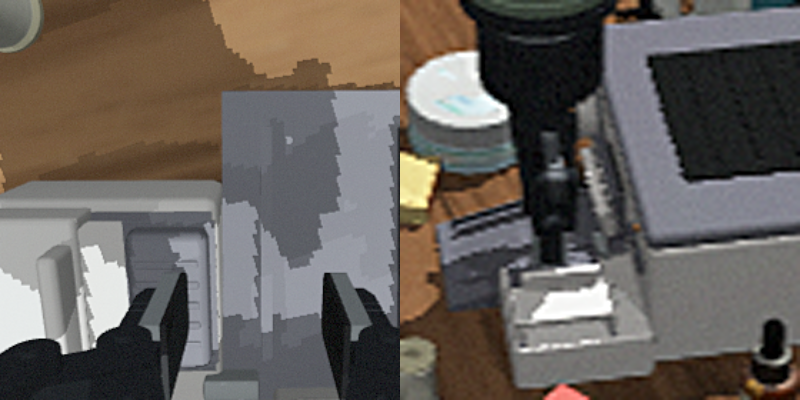

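The right finger (165,300) is over the key pad (170,300), and the left one (345,300) is over the ramp. Pressing down stepwise.

```bash
python3 -m crank '{"travel":[[0,0,-0.1],[0,0,-0.2],[0,0,-0.3],[0,0,-0.4],[0,0,-0.4]],"turn":[[0,0,0],[0,0,0],[0,0,0],[0,0,0],[0,0,0]],"gripper":[0.5,0.5,0.5,0.5,0.5]}'
python3 -m crank '{"travel":[[0,0,-0.1],[0,0,-0.2],[0,0,-0.3],[0,0,-0.4],[0,0,-0.4]],"turn":[[0,0,0],[0,0,0],[0,0,0],[0,0,0],[0,0,0]],"gripper":[0.5,0.5,0.5,0.5,0.5]}'
python3 -m crank '{"travel":[[0,0,-0.1],[0,0,-0.2],[0,0,-0.2],[0,0,-0.2],[0,0,-0.2]],"turn":[[0,0,0],[0,0,0],[0,0,0],[0,0,0],[0,0,0]],"gripper":[0.5,0.5,0.5,0.5,0.5]}'
```

```text
clock: 5.9
position: [0.4928, 0.0505, 0.0384]
tool_rot: [-3.141, -0.0, 2.897]
force: [-1.6, -1.5, 2.2]
grip_width: 0.0426
finger_force: 2.5
clock: 6.4
position: [0.4928, 0.0503, 0.0353]
tool_rot: [-3.141, -0.0, 2.896]
force: [-8.1, -1.8, 30.8]
grip_width: 0.0427
finger_force: 16.2
clock: 6.9
position: [0.4927, 0.0501, 0.0343]
tool_rot: [-3.141, 0.0, 2.896]
force: [-14.8, -4.0, 60.7]
grip_width: 0.0427
finger_force: 31.4
```

Hard stop reached, with the force well above what's needed; easing off about 2.5 mm of command and looking.

```bash
python3 -m crank '{"travel":[[0,0,0.05],[0,0,0.1],[0,0,0.2],[0,0,0.25],[0,0,0.25]],"turn":[[0,0,0],[0,0,0],[0,0,0],[0,0,0],[0,0,0]],"gripper":[0.5,0.5,0.5,0.5,0.5]}'
python3 - <<'E'
from workcell import bot
import cv2,pickle,numpy as np
L=[]
for n in ("wrist","side"):
    f=bot.grab_frame(n); pickle.dump(f,open(f"{n}4.pkl","wb"))
    p=f["pixels"][:,:,::-1]
    L.append(cv2.resize(p[190:290,240:340],(400,400),interpolation=cv2.INTER_CUBIC) if n=="side" else cv2.resize(p[100:380,130:410],(400,400)))
cv2.imwrite("pics/both4.png",np.hstack(L))
E
```

```text
clock: 7.4
position: [0.4928, 0.0504, 0.0356]
tool_rot: [-3.142, 0.0, 2.896]
force: [-6.1, -3.4, 20.3]
grip_width: 0.0429
finger_force: 11.3
```

View pics/both4.png

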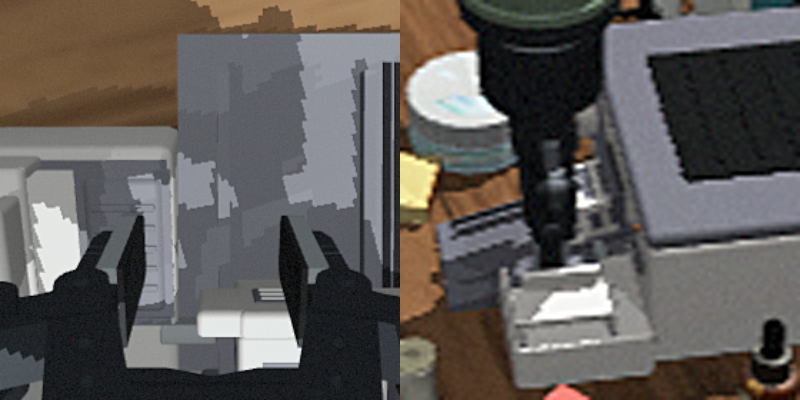

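The cartridge plate has popped out at (240,310), just behind the left finger, and the right finger is on the depressed key. Checking its position numerically.

Run:
```python
from h import *
from workcell import bot
w=pickle.load(open("wrist4.pkl","rb"))
q=[.5497,.0655,-.2448];c,n=np.cos(q[2]),np.sin(q[2])
def W(p):
    p=np.array(p)/1000;return np.array([q[0]+c*p[0]-n*p[1],q[1]+n*p[0]+c*p[1],p[2]])
for ox in (-19,-25,-30,-36,-42):
    z=34+ox*.25; print(ox,[proj(w,W((ox-8.2,y,z+33))).round(0) for y in (-34,0)])
o=bot.observe();d=o["position"][:2]-q[:2];print(1000*(c*d[0]+n*d[1]),1000*(-n*d[0]+c*d[1]),o["force"],o["finger_force"],o["clock"])
```

```text
-19 [array([263., 353.]), array([347., 353.])]
-25 [array([263., 338.]), array([347., 338.])]
-30 [array([263., 325.]), array([347., 325.])]
-36 [array([263., 310.]), array([347., 310.])]
-42 [array([263., 294.]), array([347., 294.])]
-51.53402859759128 -28.459093207376302 [-6.49184519 -2.80632999 20.55603677] 11.635551659401244 7.5
```

```bash
python3 -m crank '{"travel":[[0,0,0],[0,0,0],[0,0,0],[0,0,0],[0,0,0]],"turn":[[0,0,0],[0,0,0],[0,0,0],[0,0,0],[0,0,0]],"gripper":[0.5,0.5,0.5,0.5,0.5]}'; python3 -c "
from workcell import bot
print(bot.job_done())"
```

```text
clock: 8.0
position: [0.4928, 0.0504, 0.0356]
tool_rot: [-3.142, 0.0, 2.896]
force: [-4.8, -2.6, 20.8]
grip_width: 0.043
finger_force: 11.7
the job is handed in; nothing more can be done
None
```

I handed the job in at 8.0 s with the lock cover at its right stop, the key held down with about 20 N, and the popped-out cartridge about 38 mm down the station's x axis, resting behind the ramp finger; no verdict came back, and the finger contact is judged from the images, not measured separately.

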